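# Latch the glassware carrying case

### The job

Close the toggle latch on top of the carrying case: hook the bail's bar over the keeper so that it is caught under the nose, then press the lever down past centre until it lies flat and the case is drawn shut. The keeper's height differs from case to case, so find its ledge by feel: press and pull the latch gently, never force it, and leave the glassware around the case standing where it is.

Things in the scene. Friction and masses are not known exactly. Their poses are not given: they have to be found in the camera images.
- case: dark wooden carrying case for glassware with steel corners, standing upright on its hinge side, fixed to the counter; 190 mm deep (x), 320 mm wide (y), 200 mm tall, flat on top. Origin at the underside, x towards the far shell and the keeper, z up. The seam between near shell (x -105 to -1 mm) and far shell (x 1 to 85 mm) crosses the top along y. The steel latch on top works in the plane y = 0
- shell (a joint): opening angle of the far shell about its hinge at the case's bottom edge (x = 0, z = 0), rad; 0 is shut. A gasket pushes it open to 0.03, where the seam gapes 6 mm at the top and the keeper stands 6 mm farther along +x than when shut. The push at the keeper is about 12 N when open, rising evenly to about 60 N shut
- keeper_foot (a point): point on the far shell's top under the middle of the keeper's post (axes as the case's when shut). The rigid steel keeper is over it on a screw stud; its height is NOT measured: the top of its ledge, a flat rubber-faced plate 30 mm wide from 7 mm before to 23 mm beyond this point along x, lies 3 to 15 mm above the shell's top, different each time, to be found by feel
- under_seat (a point): point on the far shell's top under the bar's place when hooked, 5.5 mm beyond keeper_foot. On the ledge stands a post 6 mm (x) by 18 mm, 11 mm tall; at its top a nose 4 mm thick overhangs the far face (+x) by 6 mm, 7 mm free beneath it. Bring the bar (5 mm thick) beyond the nose, lower it on to the ledge, slide it back (-x) under the nose against the post
- lever (a joint): lever angle, rad: 0 = closed, flat towards the robot (-x); grows as it swings up (1.57 upright) and on towards the keeper, 2.5 at most. Slack, it stays where left (friction 0.035 N m). Hooked, dead centre lies between 0.1 and 0.5, as the keeper's height has it: beneath, it snaps flat by itself; above, it springs back. Pressing at the pad takes about 4 to 8 N
- lever_pivot (a point): the lever's hinge axis (along the case's y), fixed on the case 22 mm towards -x of the case's middle, 19 mm above the case's top
- lever_handle: the steel lever: a plate 20 mm wide with a pad 30 mm wide and 22 mm long at its end, 72 mm long from the pivot. Origin on the pivot; its -x axis points along the handle to the pad, and its +z axis out of the face to press, which faces the keeper when the lever is open and up when it is closed
- lever_pad (a point): the place to press: on the pressed face of the lever, 60 mm along the handle from the pivot and 8.5 mm off the line through the pivot
- bail: the bail: a steel wire loop 26 mm wide hinged on the lever, 14 mm from the lever's pivot along the handle and 0.15 rad beneath its line when closed (handle-frame x -13.8, z -2.1 mm). Origin on that hinge, x along its two legs to the bar (58.4 mm away), z up when latched. It stays at the angle where it is left (friction 0.022 N m)
- bail_bar (a point): the middle of the bail's bar, the round cross wire (5 mm thick, along y) at the end of the loop that goes under the keeper's nose
- tab (a point): grasp point on the bail's steel pull tab, 31 mm above and 14 mm beyond the bar in the bail's frame. The tab is 12 mm thick along y (grasp it across that), 8 mm the other way and rises 41 mm from the bar, leaning away from it by 0.38 rad
- tumbler: bystander: clear glass tumbler, 80 mm wide, 95 mm tall, beside the case; origin under its middle
- dark_cup: bystander: small dark cup, 60 mm wide, 60 mm tall, beside the case; origin under its middle
- bowl: bystander: blue bowl, 120 mm wide, 50 mm tall; origin under its middle

How it is judged (in metres and radians):
On the way, in this order (a step that is already met when the one before it is completed fails the run):
1. the bail's bar is hooked against the far side of the keeper's post, with the lever still up (x of bail_bar in the frame of keeper_foot between 0.0015 and 0.0085 m and z of bail_bar in the frame of keeper_foot below 0.0245 m and value of joint lever above 0.7 rad), for 0.2 s.
2. the lever lies flat and the case is drawn shut (value of joint lever below 0.1 rad and value of joint shell below 0.01 rad), for 0.2 s.
At the end, for the whole second after the job is handed in: The lever lies flat (within 0.1 rad), the far shell is drawn shut (within 0.01 rad, 2 mm at the seam) and the bail's bar sits under the keeper's nose against its post (all of step 2 and x of bail_bar in the frame of keeper_foot between 0.0015 and 0.0085 m and z of bail_bar in the frame of keeper_foot below 0.0245 m); the robot touches nothing.
It fails at once if the lever is forced: the fingers press on it with more than 22 N (contact force between the fingers and lever_handle above 22 N).
It fails at once if the bail is forced: while the fingers are on it, it presses or pulls on the keeper or the case with more than 18 N (contact force between bail and case above 18 N and contact force between the fingers and bail above 0.5 N).
It fails at once if a piece of glassware is knocked over or shoved (distance of any of tumbler, dark_cup, bowl from where it was at the start of the episode above 0.03 m or angle between any of tumbler, dark_cup, bowl's own z axis and vertical above 0.5 rad).
It also fails if it takes over 67 s, if anything falls off the work surface, if the arm or the gripper's body presses on something with over 40 N, if the wrist force passes 120 N, or if a joint passes its speed limit or range.

### The arm

A 7-joint arm with a two-finger parallel gripper is mounted at the origin on the work surface. World frame = base frame: x ahead of the robot, y to its left, z up, the work surface at z = 0. Lengths are in mm, angles in rad, forces in N, time in s.
With the tool pointing down it reaches from about 350 to 900 mm from the base axis. Payload 7.2 kg.
Tool frame: the origin (TCP) lies where the fingers leave the gripper's body, on its centre line; the fingertips stand 80 mm ahead of it and the grasp point (between the pads) lies 61 mm ahead of it; z points along the fingers, y is the line along which they close (so a half turn about z gives the same grasp; the last joint's range is limited). The gripper opens to 88 mm and grips with 3 to 60 N. Pads are 20 mm wide; open, the fingers measure 115 mm over their backs; the gripper's body (75 mm by 178 mm) begins 61 mm behind the grasp point.
Start: joints at [-1.212, 0.411, -0.013, 1.596, 0.006, 1.134, -0.082], TCP at [258.734, 568.932, 302.653] pointing down, gripper open.
Joint ranges: [-2.95, 2.95], [-0.29, 1.99], [-1.47, 1.44], [0.14, 2.54], [-1.03, 4.17], [0.13, 1.85], [-2.86, 2.86]. Speed limits (rad/s): [2.39, 2.39, 3.01, 3.01, 3.14, 3.14, 3.14].

### API

Orientations are given as a rotation vector (axis times angle).
In Python, from rig import get_state, get_image, calibration, finish_job gives the robot as it stands.
- The arm moves only by the tool apply_moves, never from a script. Its argument "series" is a list of rows, each an object of numbers: "tx", "ty", "tz": the shift along the tool's x, y, z in cm; "wx", "wy", "wz": the turn, a rotation vector about the tool's x, y, z in degrees; "hand": the closure, from -1 (fully open) to 1 (shut). In form: [{"tx": .., "ty": .., "tz": .., "wx": .., "wy": .., "wz": .., "hand": ..}, ...]. A call has 1 to 20 rows; each row shifts and turns the commanded pose from where the row before left it, along the tool's axes as they then stand; what a row does not reach is not made up. A row lasts 1/10 s, in which the tool goes at most 50 mm and 8.59 degrees, less where a joint would pass 70% of its speed; a pose out of reach is approached as far as the arm can. A call is refused whole if a number of a shift passes 5 or a number of a turn 8.59, either way. A call with a gripper value outside its range is refused whole. The fingers move at their own pace and stop on an object; "force" is the grip in N (left out, the last holds). Time passes only in rows, so rows that do not move let the fingers close. It gives the time, the measured TCP pose, the force, the opening and the grip force at its end, in the units of the state.
- get_state(): the state, without advancing time (a new reading comes with each control period).
- get_image(name): name is "side" or "top"; returns (picture, depth): 384x512x3 uint8, blue, green, red; 384x512 float32, mm along the optical axis (not along the pixel's ray), 0 where there is no reading.
- calibration(name): a dict with "camera_matrix" (3x3 intrinsics, pixels), "k1" (the pictures are not rectified: a ray, as slopes to the right and down, at radius r is drawn at 1 + k1 r^2 times it, then the intrinsics apply), "camera_from_world" (4x4, takes a point from world to camera coordinates). Camera axes: x right, y down, z forward; pixel columns grow to the right and rows downward; lengths in mm; the calibration is good to about 2 mm. A picture is of the moment at which its call begins. calibration takes no time and is no camera call.
- finish_job(): hands the job in; it is judged then, once.
The state is a dict: "time_s": time; "qpos": joint angles; "qvel": joint speeds; "tau": joint torques, N m; "eef_pos": TCP position; "eef_rot": TCP orientation; "contact_force": force on the tool from outside, world axes, zero at the start; "moment": the same for the moment, N m; "opening": finger opening in mm; "finger_force": force on a finger pad.
Only numpy, scipy, OpenCV 4.12 (cv2) and the standard library are available. Lean on these libraries where they do the work, as an engineer would, in place of code of your own. Each camera call takes 0.05 s, during which the arm holds its last target. There are 200 camera calls.

## Working session

There is one attempt and no reset: what is moved stays moved. The work goes in short steps, Python scripts to look and compute and a tool call to move; the robot and the scene stay as the last step left them, time stands still between calls to the robot, and variables do not carry over. Pictures are saved under pics/ and viewed, at most 10 in all, crops included, and the job is handed in when it is done.

Besides the shell and the picture viewer there is one more tool, called after "Request:" as name(argument=value, ...) on one line, values as JSON. apply_moves: Moves the arm, as the interface text tells. Its arguments: {"type":"object","properties":{"series":{"type":"array","items":{"type":"object","properties":{"tx":{"type":"number"},"ty":{"type":"number"},"tz":{"type":"number"},"wx":{"type":"number"},"wy":{"type":"number"},"wz":{"type":"number"},"hand":{"type":"number"}}}},"force":{"type":"number"}},"required":["series"]}

```bash
ls; mkdir -p pics
cat > h.py <<'E'
import numpy as np, cv2
from rig import *
from scipy.spatial.transform import Rotation as R
def cloud(name):
    im,d=get_image(name); c=calibration(name); K=np.array(c["camera_matrix"],float); T=np.array(c["camera_from_world"],float)
    v,u=np.mgrid[:384,:512]
    p=cv2.undistortPoints(np.stack([u,v],-1).reshape(-1,1,2).astype(float),K,np.array([c["k1"],0,0,0,0.])).reshape(384,512,2)
    P=np.dstack([p[...,0]*d,p[...,1]*d,d])
    W=(P-T[:3,3])@T[:3,:3]
    W[d==0]=np.nan
    return im,d,W
E
python3 - <<'E'
from h import *
print(get_state())
for n in("side","top"):
    im,d,W=cloud(n); np.savez(n+"0.npz",im=im,W=W); 
    c=calibration(n); T=np.array(c["camera_from_world"]); print(n,c["camera_matrix"],c["k1"],-T[:3,:3].T@T[:3,3],T[:3,:3])
    cv2.imwrite(f"pics/{n}0.png",cv2.resize(im,(768,576),interpolation=cv2.INTER_CUBIC))
E
```

```text
pics
{'time_s': 0.0, 'qpos': array([-1.21219713,  0.41192355, -0.01274005,  1.59705115,  0.0055778 ,
        1.1342942 , -0.08220588]), 'qvel': array([ 0.00135574,  0.00135354, -0.00131521,  0.00135885,  0.00068538,
        0.00029279, -0.00036203]), 'tau': array([-1.27998496e-04, -5.87947655e+01,  6.41628429e-01, -2.91074073e+01,
       -5.38437325e-02,  1.80318486e-02,  1.60891886e-04]), 'eef_pos': array([258.57690964, 568.58043248, 301.79117189]), 'eef_rot': array([-6.65227855e-01, -3.07008339e+00,  2.54414406e-03]), 'contact_force': array([-0.14081175,  0.18514869, -0.22748405]), 'moment': array([-0.03638825,  0.0590056 ,  0.02528284]), 'finger_force': 0.0, 'opening': 87.88925464478334}
side [[375.06973523   0.         251.50917993]
 [  0.         375.06973523 185.09322188]
 [  0.           0.           1.        ]] -0.010817449825803063 [ 257.98343381 -671.76896558  644.3400883 ] [[ 0.91594955 -0.4008433  -0.01900182]
 [-0.23068708 -0.48720563 -0.84226727]
 [ 0.3283594   0.7758578  -0.53872514]]
top [[387.64012991   0.         263.71582509]
 [  0.         387.64012991 189.05974217]
 [  0.           0.           1.        ]] 0.0277583271295101 [ 423.36841472   15.22817842 1242.36983776] [[-0.02557191 -0.99964971 -0.00682157]
 [-0.99063677  0.02625559 -0.13397549]
 [ 0.13410766  0.00333169 -0.99096117]]
```

View pics/side0.png

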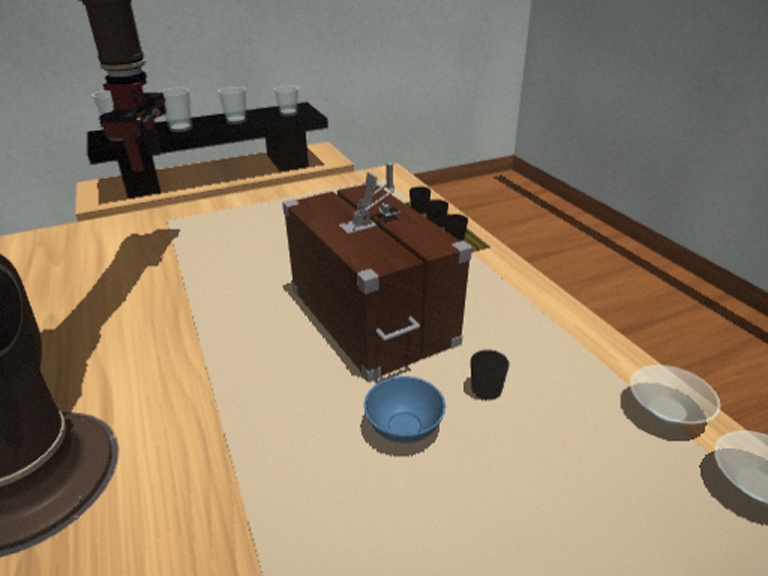

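View pics/top0.png

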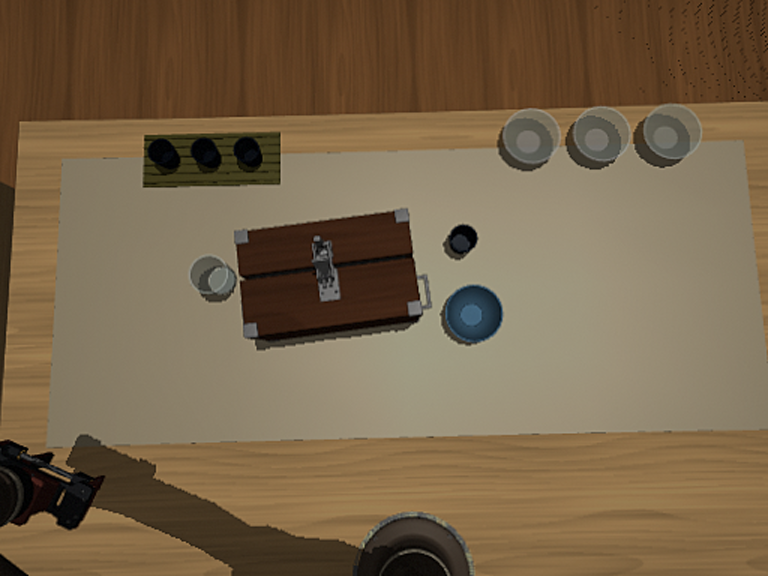

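The side view shows the case mid-picture, with the lever up near (368,195), the tab near (390,175), and the keeper near (388,210). The top view shows the case around (328,272) with the latch near (322,255). The tumbler is at (212,275), the cup at (461,240), and the bowl at (473,314).

```bash
cat > loc.py <<'E'
from h import *
def frame():
    z=np.load("top0.npz"); W=z["W"]; im=z["im"]
    m=(np.abs(W[...,2]-200)<8)
    m[:, :140]=0; m[:,300:]=0; m[:130]=0; m[240:]=0
    n,l,s,c=cv2.connectedComponentsWithStats(m.astype(np.uint8))
    P=W[m][:,:2].astype(np.float32); 
    return P,W[m][:,2],m,W,im
if __name__=="__main__":
    P,zz,m,W,im=frame()
    print(len(P),np.median(zz)); r=cv2.minAreaRect(P); print("rect",r)
    # edges by percentiles
    for yaw in (r[2]-90,r[2]):
        a=np.radians(yaw); print(yaw)
    best=min(np.arange(-15,15,.25),key=lambda d:(lambda q:np.prod(np.percentile(q,99.7,axis=0)-np.percentile(q,.3,axis=0)))(P@np.array([[np.cos(np.radians(d)),-np.sin(np.radians(d))],[np.sin(np.radians(d)),np.cos(np.radians(d))]])))
    a=np.radians(best);A=np.array([[np.cos(a),-np.sin(a)],[np.sin(a),np.cos(a)]]);q=P@A
    lo=np.percentile(q,.3,axis=0);hi=np.percentile(q,99.7,axis=0);print("yaw",best,lo,hi,hi-lo)
    # latch points in side and top, case frame guess
    o=np.array([hi[0]-85-6,(lo[1]+hi[1])/2]) 
    print("origin world",A@o)
    for n in("top","side"):
        Wn=np.load(n+"0.npz")["W"]; X=Wn.reshape(-1,3); 
        c=np.c_[X[:,:2]@A-o,X[:,2]]
        k=(np.abs(c[:,0])<110)&(np.abs(c[:,1])<40)&(c[:,2]>206)&(c[:,2]<330)
        c=c[k]; print(n,len(c))
        for x0 in range(-60,110,6):
            s=c[(c[:,0]>=x0)&(c[:,0]<x0+6)]
            if len(s): print(x0,len(s),"y %.0f %.0f z %s"%(s[:,1].min(),s[:,1].max(),np.round(np.percentile(s[:,2],[0,25,50,75,100]))))
    # seam: dark pixels in top
    g=im.max(2)
E
python3 loc.py
```

```text
7695 198.92331830983463
rect ((590.3208618164062, 143.76846313476562), (201.58331298828125, 321.72088623046875), 6.205327033996582)
-83.79467296600342
6.205327033996582
yaw 6.25 [503.24450334 -80.1756179 ] [699.14978462 237.46193807] [195.90528129 317.63755597]
origin world [595.97351293 144.38309823]
top 356
-60 1 y 18 18 z [206. 206. 206. 206. 206.]
-36 10 y -7 5 z [206. 213. 222. 223. 224.]
-30 15 y -10 14 z [207. 218. 222. 223. 228.]
-24 32 y -15 15 z [219. 229. 233. 235. 243.]
-18 24 y -15 14 z [221. 231. 236. 239. 242.]
-12 45 y -14 15 z [234. 241. 246. 255. 265.]
-6 51 y -15 15 z [238. 269. 276. 282. 288.]
0 15 y -14 16 z [247. 282. 285. 287. 289.]
6 5 y -15 12 z [246. 247. 248. 249. 250.]
12 10 y -15 14 z [212. 223. 248. 249. 253.]
18 35 y -14 15 z [208. 213. 216. 226. 254.]
24 34 y -15 15 z [209. 223. 225. 254. 297.]
30 54 y -13 15 z [211. 227. 259. 284. 302.]
36 20 y -14 14 z [209. 213. 215. 226. 300.]
42 5 y -14 -3 z [209. 212. 213. 215. 215.]
side 469
-42 10 y -10 2 z [207. 211. 214. 217. 220.]
-36 22 y -11 4 z [207. 212. 215. 219. 222.]
-30 26 y -18 7 z [207. 215. 220. 223. 233.]
-24 50 y -19 11 z [207. 221. 230. 234. 240.]
-18 25 y -17 6 z [207. 221. 232. 237. 242.]
-12 63 y -19 9 z [206. 240. 248. 256. 272.]
-6 71 y -20 12 z [235. 267. 274. 280. 286.]
0 3 y -17 6 z [241. 243. 244. 265. 285.]
6 9 y -17 12 z [240. 243. 244. 245. 247.]
12 13 y -18 10 z [209. 211. 245. 248. 249.]
18 37 y -18 12 z [210. 213. 217. 223. 251.]
24 49 y -17 9 z [210. 222. 252. 271. 296.]
30 68 y -19 11 z [209. 255. 268. 285. 299.]
36 13 y -19 3 z [210. 211. 212. 258. 291.]
42 10 y -18 5 z [209. 210. 211. 211. 212.]
```

Run:
```python
import cv2,numpy as np
a=np.load("side0.npz")["im"][95:165,215:285]; b=np.load("top0.npz")["im"][145:215,180:250]
f=lambda x:cv2.resize(x,(400,400),interpolation=cv2.INTER_CUBIC)
cv2.imwrite("pics/c0.png",np.hstack([f(a),f(b)]))
```

```text
(no output)
```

View pics/c0.png

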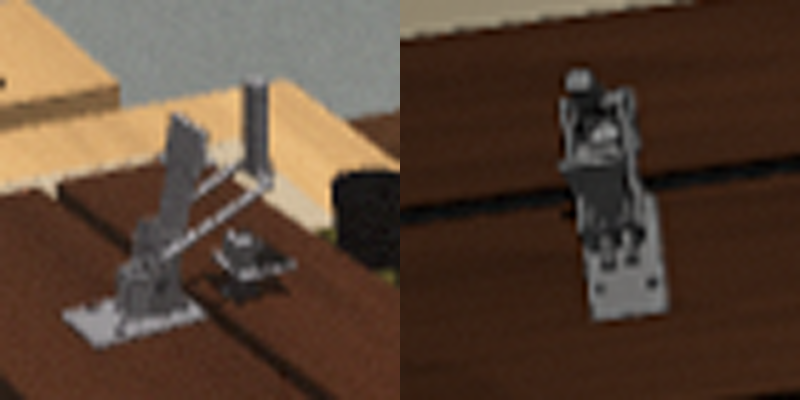

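The crop shows the lever up and leaning slightly towards the keeper. The bail slopes up to its bar, the tab stands nearly vertical, and the keeper plate sits below. The case frame is consistent: both shell edges give origin x = 608 along the case axis. I'll raise the tool and turn it to match the case yaw.

Request:
apply_moves(series=[{"tz": -3, "wz": -7.7}, {"tz": -3, "wz": -7.7}, {"tz": -3, "wz": -7.7}, {"tz": -3, "wz": -7.65}, {}], force=8)

```text
invalid input at $.series[0]: expected keys tx, ty, tz, wx, wy, wz, hand
```

```bash
cat >> h.py <<'E'
a=np.radians(6.25); C=np.array([[np.cos(a),-np.sin(a),0],[np.sin(a),np.cos(a),0],[0,0,1]]); O=np.array([596.0,144.4,0])+C@[0,-1,0]
def cs(s=None):
    s=s or get_state(); M=R.from_rotvec(s["eef_rot"]).as_matrix(); 
    tcp=C.T@(s["eef_pos"]-O); m=C.T@M
    g=tcp+61*m[:,2]; 
    print("t",round(s["time_s"],2),"tcp",tcp.round(1),"grasp",g.round(1),"tilt",np.degrees(np.arctan2(-m[0,2],-m[2,2])).round(2),"m y",m[:,1].round(3),"F",(C.T@s["contact_force"]).round(1),"q",s["qpos"].round(2),"open",round(s["opening"],1),"ff",round(s["finger_force"],1))
    return tcp,g,m
E
cat > to.py <<'E'
import sys
from h import *
tcp,g,m=cs()
if len(sys.argv)>3: print("tool delta mm",(m.T@(np.array(list(map(float,sys.argv[1:4])))-g)).round(1))
E
python3 to.py 32 0 330
```

```text
t 0.1 tcp [-289.2  459.4  301.9] grasp [-289.2  459.4  240.9] tilt 0.04 m y [ 0.511  0.86  -0.001] F [-0.2  0.5  0.2] q [-1.21  0.41 -0.01  1.6   0.01  1.13 -0.08] open 87.9 ff 0.0
tool delta mm [-510.7 -231.1  -88.7]
```

Request:
apply_moves(series=[{"tx": 0, "ty": 0, "tz": -3, "wx": 0, "wy": 0, "wz": -7.7, "hand": -1}, {"tx": 0, "ty": 0, "tz": -3, "wx": 0, "wy": 0, "wz": -7.7, "hand": -1}, {"tx": 0, "ty": 0, "tz": -3, "wx": 0, "wy": 0, "wz": -7.7, "hand": -1}, {"tx": 0, "ty": 0, "tz": -3, "wx": 0, "wy": 0, "wz": -7.65, "hand": -1}, {"tx": 0, "ty": 0, "tz": 0, "wx": 0, "wy": 0, "wz": 0, "hand": -1}], force=8)

```text
time_s: 0.6
eef_pos: [259.2, 569.8, 426.9]
eef_rot: [-0.178, 3.134, 0.009]
contact_force: [-0.0, 0.4, 0.3]
opening: 87.8
finger_force: 0.0
```

```bash
python3 to.py 32 0 350
```

```text
t 0.6 tcp [-288.5  460.5  426.9] grasp [-288.4  460.9  365.9] tilt -0.16 m y [-0.004  1.     0.006] F [0.  0.4 0.3] q [-1.14  0.34 -0.11  1.41  0.04  1.39  0.43] open 87.8 ff 0.0
tool delta mm [-318.2 -462.4   14.2]
```

Request:
apply_moves(series=[{"tx": -2.27, "ty": -3.3, "tz": 0, "wx": 0, "wy": 0, "wz": 0, "hand": -1}, {"tx": -2.27, "ty": -3.3, "tz": 0, "wx": 0, "wy": 0, "wz": 0, "hand": -1}, {"tx": -2.27, "ty": -3.3, "tz": 0, "wx": 0, "wy": 0, "wz": 0, "hand": -1}, {"tx": -2.27, "ty": -3.3, "tz": 0, "wx": 0, "wy": 0, "wz": 0, "hand": -1}, {"tx": -2.27, "ty": -3.3, "tz": 0, "wx": 0, "wy": 0, "wz": 0, "hand": -1}, {"tx": -2.27, "ty": -3.3, "tz": 0, "wx": 0, "wy": 0, "wz": 0, "hand": -1}, {"tx": -2.27, "ty": -3.3, "tz": 0, "wx": 0, "wy": 0, "wz": 0, "hand": -1}, {"tx": -2.27, "ty": -3.3, "tz": 0, "wx": 0, "wy": 0, "wz": 0, "hand": -1}, {"tx": -2.27, "ty": -3.3, "tz": 0, "wx": 0, "wy": 0, "wz": 0, "hand": -1}, {"tx": -2.27, "ty": -3.3, "tz": 0, "wx": 0, "wy": 0, "wz": 0, "hand": -1}, {"tx": -2.27, "ty": -3.3, "tz": 0, "wx": 0, "wy": 0, "wz": 0, "hand": -1}, {"tx": -2.27, "ty": -3.3, "tz": 0, "wx": 0, "wy": 0, "wz": 0, "hand": -1}, {"tx": -2.27, "ty": -3.3, "tz": 0, "wx": 0, "wy": 0, "wz": 0, "hand": -1}, {"tx": -2.27, "ty": -3.3, "tz": 0, "wx": 0, "wy": 0, "wz": 0, "hand": -1}, {"tx": 0, "ty": 0, "tz": 0, "wx": 0, "wy": 0, "wz": 0, "hand": -1}, {"tx": 0, "ty": 0, "tz": 0, "wx": 0, "wy": 0, "wz": 0, "hand": -1}])

```text
time_s: 2.2
eef_pos: [625.4, 143.7, 421.2]
eef_rot: [0.167, -3.135, 0.001]
contact_force: [-0.3, 1.2, 0.3]
opening: 88.0
finger_force: 0.0
```

```bash
python3 to.py 32 0 290
python3 - <<'E'
from h import *
im,d,W=cloud("side"); c=im[80:170,200:300]; cv2.imwrite("pics/s1.png",cv2.resize(c,(600,540),interpolation=cv2.INTER_CUBIC))
E
```

```text
t 2.2 tcp [ 29.2  -2.9 421.2] grasp [ 29.   -3.  360.2] tilt 0.12 m y [ 0.002  1.    -0.   ] F [-0.2  1.2  0.3] q [-0.42  0.37  0.17  1.38 -0.06  1.39  1.43] open 88.0 ff 0.0
tool delta mm [-3.1  3.  70.2]
```

View pics/s1.png

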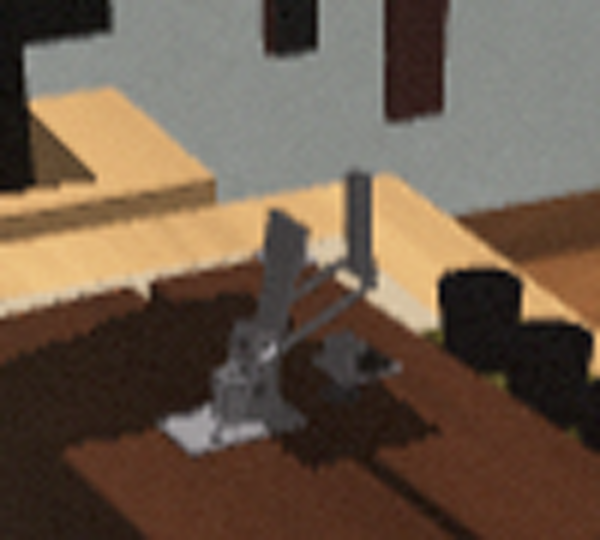

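The open fingers straddle the tab, at (290,40) and (415,60) in the crop, with the tab top near (358,175). I'll go down and close.

Request:
apply_moves(series=[{"tx": -0.3, "ty": 0.3, "tz": 1.5, "wx": 0, "wy": 0, "wz": 0, "hand": -1}, {"tx": 0, "ty": 0, "tz": 1.5, "wx": 0, "wy": 0, "wz": 0, "hand": -1}, {"tx": 0, "ty": 0, "tz": 1.5, "wx": 0, "wy": 0, "wz": 0, "hand": -1}, {"tx": 0, "ty": 0, "tz": 1.5, "wx": 0, "wy": 0, "wz": 0, "hand": -1}, {"tx": 0, "ty": 0, "tz": 1, "wx": 0, "wy": 0, "wz": 0, "hand": -1}, {"tx": 0, "ty": 0, "tz": 0, "wx": 0, "wy": 0, "wz": 0, "hand": -1}, {"tx": 0, "ty": 0, "tz": 0, "wx": 0, "wy": 0, "wz": 0, "hand": 0.5}, {"tx": 0, "ty": 0, "tz": 0, "wx": 0, "wy": 0, "wz": 0, "hand": 0.5}, {"tx": 0, "ty": 0, "tz": 0, "wx": 0, "wy": 0, "wz": 0, "hand": 0.5}])

```text
time_s: 3.15
eef_pos: [628.2, 148.0, 353.4]
eef_rot: [-0.172, 3.136, 0.001]
contact_force: [0.2, -0.0, -0.1]
opening: 67.4
finger_force: 0.0
```

```bash
python3 to.py 32 0 290
python3 - <<'E'
from h import *
im,d,W=cloud("top"); c=im[130:220,160:270]; cv2.imwrite("pics/t1.png",cv2.resize(c,(660,540),interpolation=cv2.INTER_CUBIC))
E
```

```text
t 3.15 tcp [ 32.4   1.  353.4] grasp [ 32.5   1.1 292.4] tilt -0.07 m y [-0.001  1.     0.   ] F [ 0.2 -0.  -0.1] q [-0.42  0.41  0.16  1.48 -0.07  1.25  1.43] open 67.4 ff 0.0
tool delta mm [ 0.5 -1.1  2.4]
```

Request:
apply_moves(series=[{"tx": 0, "ty": 0, "tz": 0, "wx": 0, "wy": 0, "wz": 0, "hand": 1}, {"tx": 0, "ty": 0, "tz": 0, "wx": 0, "wy": 0, "wz": 0, "hand": 1}, {"tx": 0, "ty": 0, "tz": 0, "wx": 0, "wy": 0, "wz": 0, "hand": 1}, {"tx": 0, "ty": 0, "tz": 0, "wx": 0, "wy": 0, "wz": 0, "hand": 1}, {"tx": 0, "ty": 0, "tz": 0, "wx": 0, "wy": 0, "wz": 0, "hand": 1}, {"tx": 0, "ty": 0, "tz": 0, "wx": 0, "wy": 0, "wz": 0, "hand": 1}, {"tx": 0, "ty": 0, "tz": 0, "wx": 0, "wy": 0, "wz": 0, "hand": 1}, {"tx": 0, "ty": 0, "tz": 0, "wx": 0, "wy": 0, "wz": 0, "hand": 1}, {"tx": 0, "ty": 0, "tz": 0, "wx": 0, "wy": 0, "wz": 0, "hand": 1}, {"tx": 0, "ty": 0, "tz": 0, "wx": 0, "wy": 0, "wz": 0, "hand": 1}], force=5)

```text
time_s: 4.2
eef_pos: [627.9, 148.0, 352.6]
eef_rot: [0.173, -3.137, -0.0]
contact_force: [0.4, -0.2, -0.1]
opening: 12.0
finger_force: 5.0
```

```bash
python3 to.py 32 0 290
```

```text
t 4.2 tcp [ 32.1   1.1 352.6] grasp [ 32.1   1.1 291.6] tilt 0.0 m y [-0.001  1.     0.   ] F [ 0.4 -0.3 -0.1] q [-0.42  0.41  0.16  1.49 -0.07  1.25  1.43] open 12.0 ff 5.0
tool delta mm [ 0.1 -1.1  1.6]
```

```bash
cat > plan.py <<'E'
import numpy as np
b0=0.43
def sol(bx,bz):
    d=np.array([bx+22,bz-219]);n=np.hypot(*d)
    f=np.arctan2(d[1],d[0])+np.arccos(np.clip((196+n*n-58.4**2)/(28*n),-1,1))
    h=np.array([-22+14*np.cos(f),219+14*np.sin(f)])
    be=np.arctan2(bz-h[1],bx-h[0]); return be,np.pi-f+.15
def pose(bx,bz,tau=None):
    be,th=sol(bx,bz); c,s=np.cos(be),np.sin(be)
    g=np.array([bx+14*c-31*s,bz+14*s+31*c]); t=b0-be if tau is None else tau
    zt=np.array([-np.sin(t),-np.cos(t)]); return g-61*zt,t,th,g
def plan(w,start=None):
    p=pose(*w[0]) if start is None else start
    for q in w[1:]:
        r=pose(*q); t=p[1]; X=np.array([-np.cos(t),np.sin(t)]);Z=np.array([-np.sin(t),-np.cos(t)])
        d=r[0]-p[0]; print(q,"tx %.2f tz %.2f cm wy %.2f | lever %.2f tilt %.1f grasp %s"%(d@X/10,d@Z/10,np.degrees(r[1]-t),r[2],np.degrees(r[1]),r[3].round(1))); p=r
if __name__=="__main__":
    print(pose(32,257.5))
    n=8; plan([(32+10*k/n,257.5-27.5*k/n) for k in range(n+1)]); print()
    plan([(42,z) for z in np.arange(230,204,-2)])
    plan([(x,213) for x in range(42,24,-2)])
E
python3 plan.py
```

```text
(array([ 31.46070461, 352.51280417]), np.float64(-0.003597602073591999), np.float64(1.7925957212803771), array([ 31.68015786, 291.51319892]))
(33.25, 254.0625) tx -0.73 tz 0.36 cm wy 3.68 | lever 1.78 tilt 3.5 grasp [ 35.1 288. ]
(34.5, 250.625) tx -0.74 tz 0.35 cm wy 3.57 | lever 1.78 tilt 7.0 grasp [ 38.5 284.4]
(35.75, 247.1875) tx -0.74 tz 0.34 cm wy 3.49 | lever 1.80 tilt 10.5 grasp [ 41.8 280.7]
(37.0, 243.75) tx -0.75 tz 0.33 cm wy 3.40 | lever 1.84 tilt 13.9 grasp [ 45.  276.8]
(38.25, 240.3125) tx -0.75 tz 0.32 cm wy 3.31 | lever 1.89 tilt 17.3 grasp [ 48.1 272.9]
(39.5, 236.875) tx -0.75 tz 0.30 cm wy 3.21 | lever 1.96 tilt 20.5 grasp [ 51.2 268.8]
(40.75, 233.4375) tx -0.75 tz 0.29 cm wy 3.07 | lever 2.04 tilt 23.5 grasp [ 54.1 264.7]
(42.0, 230.0) tx -0.73 tz 0.28 cm wy 2.90 | lever 2.13 tilt 26.4 grasp [ 57.  260.5]

(42, np.int64(228)) tx -0.41 tz 0.18 cm wy 1.92 | lever 2.14 tilt 28.3 grasp [ 58. 258.]
(42, np.int64(226)) tx -0.41 tz 0.18 cm wy 1.90 | lever 2.15 tilt 30.2 grasp [ 59.  255.5]
(42, np.int64(224)) tx -0.41 tz 0.18 cm wy 1.87 | lever 2.17 tilt 32.1 grasp [
[... 773 characters left out ...]
0.14 cm wy 1.51 | lever 2.53 tilt 47.4 grasp [ 66.9 229.2]
(40, 213) tx -0.03 tz 0.13 cm wy 1.07 | lever 2.21 tilt 43.0 grasp [ 63. 238.]
(38, 213) tx 0.01 tz 0.14 cm wy 0.80 | lever 2.07 tilt 43.8 grasp [ 61.4 237.7]
(36, 213) tx 0.05 tz 0.14 cm wy 0.55 | lever 1.94 tilt 44.3 grasp [ 59.6 237.5]
(34, 213) tx 0.09 tz 0.14 cm wy 0.30 | lever 1.80 tilt 44.6 grasp [ 57.8 237.4]
(32, 213) tx 0.14 tz 0.14 cm wy 0.02 | lever 1.66 tilt 44.6 grasp [ 55.8 237.3]
(30, 213) tx 0.19 tz 0.14 cm wy -0.31 | lever 1.51 tilt 44.3 grasp [ 53.6 237.5]
(28, 213) tx 0.26 tz 0.14 cm wy -0.72 | lever 1.34 tilt 43.6 grasp [ 51.3 237.8]
(26, 213) tx 0.36 tz 0.14 cm wy -1.30 | lever 1.14 tilt 42.3 grasp [ 48.8 238.3]
```

Request:
apply_moves(series=[{"tx": -0.73, "ty": 0, "tz": 0.36, "wx": 0, "wy": 3.68, "wz": 0, "hand": 1}, {"tx": -0.74, "ty": 0, "tz": 0.35, "wx": 0, "wy": 3.57, "wz": 0, "hand": 1}, {"tx": -0.74, "ty": 0, "tz": 0.34, "wx": 0, "wy": 3.49, "wz": 0, "hand": 1}, {"tx": -0.75, "ty": 0, "tz": 0.33, "wx": 0, "wy": 3.4, "wz": 0, "hand": 1}, {"tx": 0, "ty": 0, "tz": 0, "wx": 0, "wy": 0, "wz": 0, "hand": 1}], force=10)

```text
time_s: 4.7
eef_pos: [656.8, 151.1, 334.2]
eef_rot: [0.159, -2.888, 0.02]
contact_force: [-0.0, 0.2, 0.4]
opening: 11.9
finger_force: 10.0
```

```bash
python3 to.py 45 1 276.8
```

```text
t 4.7 tcp [ 61.2   1.1 334.2] grasp [ 46.1   1.1 275. ] tilt 14.31 m y [-0.001  1.    -0.   ] F [-0.   0.3  0.4] q [-0.37  0.61  0.16  1.24 -0.12  1.55  1.47] open 11.9 ff 10.0
tool delta mm [ 1.5 -0.1 -1.4]
```

Request:
apply_moves(series=[{"tx": -0.75, "ty": 0, "tz": 0.32, "wx": 0, "wy": 3.31, "wz": 0, "hand": 1}, {"tx": -0.75, "ty": 0, "tz": 0.3, "wx": 0, "wy": 3.21, "wz": 0, "hand": 1}, {"tx": 0, "ty": 0, "tz": 0, "wx": 0, "wy": 0, "wz": 0, "hand": 1}, {"tx": 0, "ty": 0, "tz": 0, "wx": 0, "wy": 0, "wz": 0, "hand": 1}], force=8)

```text
time_s: 5.1
eef_pos: [668.2, 152.4, 325.5]
eef_rot: [0.153, -2.778, 0.028]
contact_force: [-2.6, 0.1, -3.0]
opening: 12.1
finger_force: 8.0
```

```bash
python3 to.py 51.2 1 268.8
python3 - <<'E'
import numpy as np
from plan import *
t0=np.radians(20.5)
P=[(39.5,236.875),(41,234),(42,231),(42,228),(42,225),(42,222),(42,219),(42,217),(42,215),(42,213),(42,211),(42,209),(42,207)]
X=np.array([-np.cos(t0),np.sin(t0)]);Z=np.array([-np.sin(t0),-np.cos(t0)])
p=None
for q in P:
    r=pose(*q,tau=t0)
    if p: d=r[0]-p[0]; print(q,"tx %.2f tz %.2f"%(d@X/10,d@Z/10),r[3].round(1),round(r[2],2))
    p=r
E
```

```text
t 5.1 tcp [ 72.6   1.1 325.5] grasp [ 51.1   1.1 268.4] tilt 20.64 m y [-0.001  1.    -0.   ] F [-2.6  0.4 -3. ] q [-0.35  0.7   0.16  1.12 -0.14  1.69  1.48] open 12.1 ff 8.0
tool delta mm [ 0.1 -0.1 -0.4]
(41, 234) tx -0.39 tz 0.22 [ 54.  265.4] 2.06
(42, 231) tx -0.35 tz 0.25 [ 56.4 261.8] 2.13
(42, 228) tx -0.28 tz 0.30 [ 58. 258.] 2.14
(42, 225) tx -0.27 tz 0.31 [ 59.4 254.2] 2.16
(42, 222) tx -0.27 tz 0.31 [ 60.8 250.3] 2.19
(42, 219) tx -0.26 tz 0.32 [ 62.2 246.4] 2.24
(42, 217) tx -0.17 tz 0.22 [ 63.  243.8] 2.27
(42, 215) tx -0.17 tz 0.22 [ 63.8 241.1] 2.31
(42, 213) tx -0.16 tz 0.22 [ 64.6 238.5] 2.35
(42, 211) tx -0.16 tz 0.22 [ 65.3 235.8] 2.4
(42, 209) tx -0.16 tz 0.23 [ 66.  233.1] 2.45
(42, 207) tx -0.15 tz 0.23 [ 66.6 230.5] 2.5
```

Request:
apply_moves(series=[{"tx": -0.2, "ty": 0, "tz": 0.11, "wx": 0, "wy": 0, "wz": 0, "hand": 1}, {"tx": -0.19, "ty": 0, "tz": 0.11, "wx": 0, "wy": 0, "wz": 0, "hand": 1}, {"tx": -0.18, "ty": 0, "tz": 0.13, "wx": 0, "wy": 0, "wz": 0, "hand": 1}, {"tx": -0.17, "ty": 0, "tz": 0.12, "wx": 0, "wy": 0, "wz": 0, "hand": 1}, {"tx": -0.14, "ty": 0, "tz": 0.15, "wx": 0, "wy": 0, "wz": 0, "hand": 1}, {"tx": -0.14, "ty": 0, "tz": 0.15, "wx": 0, "wy": 0, "wz": 0, "hand": 1}, {"tx": 0, "ty": 0, "tz": 0, "wx": 0, "wy": 0, "wz": 0, "hand": 1}])

```text
time_s: 5.8
eef_pos: [675.9, 153.2, 315.2]
eef_rot: [0.153, -2.779, 0.028]
contact_force: [-0.8, 1.3, -1.1]
opening: 11.9
finger_force: 8.0
```

```bash
python3 to.py 58 1 258
python3 - <<'E'
from h import *
im,d,W=cloud("side"); np.savez("s2.npz",W=W,im=im);c=im[95:165,220:310]; cv2.imwrite("pics/s2.png",cv2.resize(c,(720,560),interpolation=cv2.INTER_CUBIC))
E
```

```text
t 5.8 tcp [ 80.4   1.1 315.2] grasp [ 58.9   1.1 258.1] tilt 20.58 m y [-0.001  1.     0.   ] F [-0.7  1.4 -1.1] q [-0.35  0.72  0.16  1.11 -0.14  1.68  1.48] open 11.9 ff 8.0
tool delta mm [ 0.8 -0.1  0.4]
```

View pics/s2.png

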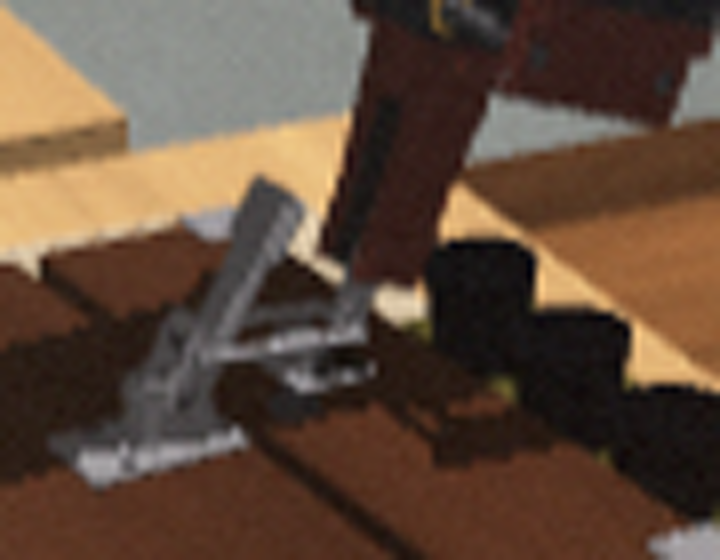

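The bail is swinging down as planned. The bar is near (365,335), above the ledge's far end near (370,370), and the lever leans forward. Next I'll lower in small steps and feel for the ledge.

Request:
apply_moves(series=[{"tx": -0.14, "ty": 0, "tz": 0.15, "wx": 0, "wy": 0, "wz": 0, "hand": 1}, {"tx": -0.13, "ty": 0, "tz": 0.16, "wx": 0, "wy": 0, "wz": 0, "hand": 1}, {"tx": -0.14, "ty": 0, "tz": 0.15, "wx": 0, "wy": 0, "wz": 0, "hand": 1}, {"tx": -0.13, "ty": 0, "tz": 0.16, "wx": 0, "wy": 0, "wz": 0, "hand": 1}, {"tx": -0.13, "ty": 0, "tz": 0.16, "wx": 0, "wy": 0, "wz": 0, "hand": 1}, {"tx": 0, "ty": 0, "tz": 0, "wx": 0, "wy": 0, "wz": 0, "hand": 1}])

```text
time_s: 6.45
eef_pos: [679.0, 153.5, 305.2]
eef_rot: [0.153, -2.777, 0.028]
contact_force: [-0.3, 1.6, 0.3]
opening: 12.0
finger_force: 8.0
```

```bash
python3 to.py 61.5 1 248.3
```

```text
t 6.45 tcp [ 83.5   1.  305.2] grasp [ 62.    1.  248.1] tilt 20.65 m y [-0.001  1.    -0.   ] F [-0.1  1.6  0.3] q [-0.35  0.73  0.16  1.11 -0.14  1.67  1.48] open 12.0 ff 8.0
tool delta mm [ 0.5 -0.   0. ]
```

Bar at about z = 220.5. I'll continue in 1 mm steps.

Request:
apply_moves(series=[{"tx": -0.09, "ty": 0, "tz": 0.11, "wx": 0, "wy": 0, "wz": 0, "hand": 1}, {"tx": -0.09, "ty": 0, "tz": 0.11, "wx": 0, "wy": 0, "wz": 0, "hand": 1}, {"tx": -0.08, "ty": 0, "tz": 0.11, "wx": 0, "wy": 0, "wz": 0, "hand": 1}, {"tx": 0, "ty": 0, "tz": 0, "wx": 0, "wy": 0, "wz": 0, "hand": 1}])

```text
time_s: 6.85
eef_pos: [680.0, 153.6, 302.2]
eef_rot: [0.153, -2.777, 0.028]
contact_force: [-1.0, 0.7, 4.7]
opening: 11.8
finger_force: 8.0
```

Request:
apply_moves(series=[{"tx": -0.08, "ty": 0, "tz": 0.11, "wx": 0, "wy": 0, "wz": 0, "hand": 1}, {"tx": -0.08, "ty": 0, "tz": 0.11, "wx": 0, "wy": 0, "wz": 0, "hand": 1}, {"tx": 0, "ty": 0, "tz": 0, "wx": 0, "wy": 0, "wz": 0, "hand": 1}])

```text
time_s: 7.15
eef_pos: [680.7, 153.7, 300.7]
eef_rot: [0.153, -2.778, 0.027]
contact_force: [-2.4, -0.0, 9.4]
opening: 11.9
finger_force: 8.0
```

```bash
python3 to.py
python3 - <<'E'
import numpy as np
from plan import *
t0=np.radians(20.6)
X=np.array([-np.cos(t0),np.sin(t0)]);Z=np.array([-np.sin(t0),-np.cos(t0)])
p=None
for x in range(43,24,-1):
    r=pose(x,217,tau=t0)
    if p: d=r[0]-p[0]; print(x,"tx %.3f tz %.3f"%(d@X/10,d@Z/10),r[3].round(1),round(r[2],2))
    p=r
E
```

```text
t 7.15 tcp [ 85.2   1.  300.7] grasp [ 63.7   1.  243.6] tilt 20.62 m y [-0.001  1.     0.   ] F [-2.4  0.2  9.4] q [-0.35  0.74  0.16  1.11 -0.14  1.66  1.48] open 11.9 ff 8.0
42 tx 0.061 tz 0.045 [ 63.  243.8] 2.27
41 tx 0.065 tz 0.044 [ 62.2 243.6] 2.2
40 tx 0.070 tz 0.043 [ 61.4 243.4] 2.13
39 tx 0.073 tz 0.042 [ 60.6 243.3] 2.06
38 tx 0.077 tz 0.041 [ 59.7 243.2] 1.99
37 tx 0.081 tz 0.040 [ 58.8 243.1] 1.92
36 tx 0.085 tz 0.038 [ 57.9 243. ] 1.85
35 tx 0.088 tz 0.037 [ 56.9 243. ] 1.78
34 tx 0.092 tz 0.036 [ 56. 243.] 1.71
33 tx 0.096 tz 0.034 [ 54.9 243. ] 1.64
32 tx 0.101 tz 0.033 [ 53.9 243. ] 1.56
31 tx 0.106 tz 0.031 [ 52.8 243.1] 1.48
30 tx 0.111 tz 0.029 [ 51.6 243.2] 1.4
29 tx 0.117 tz 0.027 [ 50.4 243.4] 1.32
28 tx 0.125 tz 0.025 [ 49.2 243.6] 1.23
27 tx 0.134 tz 0.022 [ 47.9 243.9] 1.13
26 tx 0.146 tz 0.020 [ 46.4 244.2] 1.02
25 tx 0.162 tz 0.016 [ 44.8 244.6] 0.9
```

Request:
apply_moves(series=[{"tx": 0.03, "ty": 0, "tz": -0.1, "wx": 0, "wy": 0, "wz": 0, "hand": 1}, {"tx": 0.06, "ty": 0, "tz": 0.045, "wx": 0, "wy": 0, "wz": 0, "hand": 1}, {"tx": 0.065, "ty": 0, "tz": 0.044, "wx": 0, "wy": 0, "wz": 0, "hand": 1}, {"tx": 0.07, "ty": 0, "tz": 0.043, "wx": 0, "wy": 0, "wz": 0, "hand": 1}, {"tx": 0.073, "ty": 0, "tz": 0.042, "wx": 0, "wy": 0, "wz": 0, "hand": 1}, {"tx": 0.077, "ty": 0, "tz": 0.041, "wx": 0, "wy": 0, "wz": 0, "hand": 1}])

```text
time_s: 7.75
eef_pos: [679.3, 153.5, 300.9]
eef_rot: [0.153, -2.786, 0.026]
contact_force: [9.7, 2.4, 5.8]
opening: 12.1
finger_force: 8.0
```

```bash
python3 to.py
```

```text
t 7.75 tcp [ 83.8   1.  300.9] grasp [ 62.8   1.  243.6] tilt 20.17 m y [-0.001  1.     0.001] F [9.9 1.3 5.8] q [-0.35  0.73  0.16  1.12 -0.14  1.65  1.48] open 12.1 ff 8.0
```

Run:
```python
from h import *
im,d,W=cloud("side"); np.savez("s3.npz",W=W,im=im);c=im[110:160,235:295]; 
im2,d2,W2=cloud("top"); np.savez("t3.npz",W=W2,im=im2); c2=im2[130:190,185:245]
cv2.imwrite("pics/s3.png",np.hstack([cv2.resize(c,(480,400),interpolation=cv2.INTER_CUBIC),cv2.resize(c2,(320,400),interpolation=cv2.INTER_CUBIC)]))
```

```text
(no output)
```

View pics/s3.png

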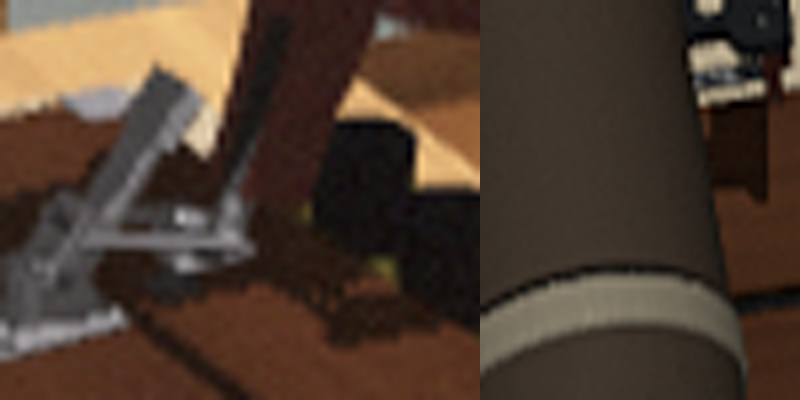

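The bar, near (240,245), lies on the ledge's outer half, and the nose is near (195,215). The block looks like rubber friction from pressing too hard. I'll ease the press so the bar only skims.

Request:
apply_moves(series=[{"tx": 0.02, "ty": 0, "tz": -0.08, "wx": 0, "wy": 0, "wz": 0, "hand": 1}, {"tx": 0.02, "ty": 0, "tz": -0.08, "wx": 0, "wy": 0, "wz": 0, "hand": 1}, {"tx": 0, "ty": 0, "tz": 0, "wx": 0, "wy": 0, "wz": 0, "hand": 1}])

```text
time_s: 8.15
eef_pos: [678.5, 153.5, 300.9]
eef_rot: [0.153, -2.782, 0.027]
contact_force: [6.3, 1.3, 0.8]
opening: 11.8
finger_force: 8.0
```

```bash
python3 to.py
```

```text
t 8.15 tcp [ 83.    1.  300.9] grasp [ 61.8   1.  243.7] tilt 20.4 m y [-0.001  1.     0.   ] F [6.4 0.6 0.8] q [-0.35  0.73  0.16  1.12 -0.14  1.65  1.48] open 11.8 ff 8.0
```

Request:
apply_moves(series=[{"tx": 0.08, "ty": 0, "tz": 0.03, "wx": 0, "wy": 0, "wz": 0, "hand": 1}, {"tx": 0.08, "ty": 0, "tz": 0.03, "wx": 0, "wy": 0, "wz": 0, "hand": 1}, {"tx": 0, "ty": 0, "tz": 0, "wx": 0, "wy": 0, "wz": 0, "hand": 1}])

```text
time_s: 8.45
eef_pos: [676.8, 153.3, 301.1]
eef_rot: [0.153, -2.782, 0.027]
contact_force: [5.3, 1.8, 0.5]
opening: 11.7
finger_force: 8.0
```

```bash
python3 to.py
```

```text
t 8.45 tcp [ 81.2   1.  301.1] grasp [ 60.    1.  243.9] tilt 20.41 m y [-0.001  1.     0.   ] F [5.5 1.2 0.5] q [-0.35  0.73  0.16  1.13 -0.14  1.65  1.48] open 11.7 ff 8.0
```

Moving freely now, 1.8 mm for 1.6 mm commanded, with force falling. Continuing.

Request:
apply_moves(series=[{"tx": 0.085, "ty": 0, "tz": 0.038, "wx": 0, "wy": 0, "wz": 0, "hand": 1}, {"tx": 0.085, "ty": 0, "tz": 0.038, "wx": 0, "wy": 0, "wz": 0, "hand": 1}, {"tx": 0.09, "ty": 0, "tz": 0.037, "wx": 0, "wy": 0, "wz": 0, "hand": 1}, {"tx": 0.09, "ty": 0, "tz": 0.036, "wx": 0, "wy": 0, "wz": 0, "hand": 1}, {"tx": 0, "ty": 0, "tz": 0, "wx": 0, "wy": 0, "wz": 0, "hand": 1}])

```text
time_s: 8.95
eef_pos: [672.7, 152.8, 300.9]
eef_rot: [0.153, -2.781, 0.027]
contact_force: [3.9, 2.5, 2.7]
opening: 11.7
finger_force: 8.0
```

```bash
python3 to.py
```

```text
t 8.95 tcp [ 77.2   1.  300.9] grasp [ 55.8   1.  243.7] tilt 20.46 m y [-0.001  1.     0.   ] F [4.2 2.  2.7] q [-0.35  0.72  0.16  1.14 -0.14  1.65  1.48] open 11.7 ff 8.0
```

Request:
apply_moves(series=[{"tx": 0.096, "ty": 0, "tz": 0.028, "wx": 0, "wy": 0, "wz": 0, "hand": 1}, {"tx": 0.1, "ty": 0, "tz": 0.028, "wx": 0, "wy": 0, "wz": 0, "hand": 1}, {"tx": 0.106, "ty": 0, "tz": 0.028, "wx": 0, "wy": 0, "wz": 0, "hand": 1}, {"tx": 0, "ty": 0, "tz": 0, "wx": 0, "wy": 0, "wz": 0, "hand": 1}])

```text
time_s: 9.35
eef_pos: [669.5, 152.5, 300.9]
eef_rot: [0.153, -2.78, 0.027]
contact_force: [4.6, 1.7, -0.1]
opening: 12.5
finger_force: 8.0
```

```bash
python3 to.py
```

```text
t 9.35 tcp [ 73.9   1.1 300.9] grasp [ 52.6   1.1 243.7] tilt 20.48 m y [-0.001  1.     0.   ] F [ 4.8  1.2 -0.1] q [-0.35  0.71  0.15  1.15 -0.14  1.64  1.48] open 12.5 ff 8.0
```

Request:
apply_moves(series=[{"tx": 0.11, "ty": 0, "tz": 0.03, "wx": 0, "wy": 0, "wz": 0, "hand": 1}, {"tx": 0.11, "ty": 0, "tz": 0.03, "wx": 0, "wy": 0, "wz": 0, "hand": 1}, {"tx": 0, "ty": 0, "tz": 0, "wx": 0, "wy": 0, "wz": 0, "hand": 1}])

```text
time_s: 9.65
eef_pos: [667.4, 152.3, 301.1]
eef_rot: [0.153, -2.781, 0.027]
contact_force: [6.0, 1.2, 0.7]
opening: 11.7
finger_force: 8.0
```

```bash
python3 to.py
```

```text
t 9.65 tcp [ 71.9   1.  301.1] grasp [ 50.6   1.  244. ] tilt 20.44 m y [-0.001  1.     0.   ] F [6.1 0.6 0.7] q [-0.35  0.71  0.15  1.16 -0.14  1.64  1.48] open 11.7 ff 8.0
```

Request:
apply_moves(series=[{"tx": 0.12, "ty": 0, "tz": 0.03, "wx": 0, "wy": 0, "wz": 0, "hand": 1}, {"tx": 0.12, "ty": 0, "tz": 0.03, "wx": 0, "wy": 0, "wz": 0, "hand": 1}, {"tx": 0, "ty": 0, "tz": 0, "wx": 0, "wy": 0, "wz": 0, "hand": 1}])

```text
time_s: 9.95
eef_pos: [666.1, 152.1, 301.7]
eef_rot: [0.153, -2.785, 0.027]
contact_force: [10.8, 3.0, 1.2]
opening: 11.8
finger_force: 8.0
```

```bash
python3 to.py
```

```text
t 9.95 tcp [ 70.5   1.  301.7] grasp [ 49.5   1.  244.4] tilt 20.24 m y [-0.001  1.     0.   ] F [11.1  1.8  1.2] q [-0.35  0.7   0.15  1.17 -0.14  1.63  1.48] open 11.8 ff 8.0
```

The force rises at bar x of about 28 mm, which is where the post should be. I'll check that the nose catches the bar by easing the pull and lifting gently.

Request:
apply_moves(series=[{"tx": -0.05, "ty": 0, "tz": -0.1, "wx": 0, "wy": 0, "wz": 0, "hand": 1}, {"tx": -0.04, "ty": 0, "tz": -0.1, "wx": 0, "wy": 0, "wz": 0, "hand": 1}, {"tx": 0.04, "ty": 0, "tz": -0.1, "wx": 0, "wy": 0, "wz": 0, "hand": 1}, {"tx": 0.04, "ty": 0, "tz": -0.1, "wx": 0, "wy": 0, "wz": 0, "hand": 1}, {"tx": 0, "ty": 0, "tz": 0, "wx": 0, "wy": 0, "wz": 0, "hand": 1}])

```text
time_s: 10.45
eef_pos: [665.3, 152.0, 304.7]
eef_rot: [0.153, -2.777, 0.028]
contact_force: [3.3, 1.4, -3.8]
opening: 11.8
finger_force: 8.0
```

```bash
python3 to.py
```

```text
t 10.45 tcp [ 69.7   1.  304.7] grasp [ 48.2   1.  247.7] tilt 20.68 m y [-0.001  1.    -0.   ] F [ 3.4  1.1 -3.8] q [-0.35  0.7   0.15  1.16 -0.14  1.65  1.48] open 11.8 ff 8.0
```

Request:
apply_moves(series=[{"tx": 0.03, "ty": 0, "tz": -0.1, "wx": 0, "wy": 0, "wz": 0, "hand": 1}, {"tx": 0, "ty": 0, "tz": -0.05, "wx": 0, "wy": 0, "wz": 0, "hand": 1}, {"tx": 0, "ty": 0, "tz": 0, "wx": 0, "wy": 0, "wz": 0, "hand": 1}])

```text
time_s: 10.75
eef_pos: [665.1, 152.0, 305.5]
eef_rot: [0.153, -2.775, 0.028]
contact_force: [0.8, 1.5, -11.1]
opening: 11.8
finger_force: 8.0
```

```bash
python3 to.py
```

```text
t 10.75 tcp [ 69.5   1.  305.5] grasp [ 47.8   1.  248.5] tilt 20.8 m y [-0.001  1.    -0.   ] F [  1.    1.4 -11.1] q [-0.35  0.7   0.15  1.16 -0.14  1.65  1.48] open 11.8 ff 8.0
```

It is caught: -11 N on a 1.5 mm lift. I'll lower it back, reseat it against the post and release.

Request:
apply_moves(series=[{"tx": 0, "ty": 0, "tz": 0.13, "wx": 0, "wy": 0, "wz": 0, "hand": 1}, {"tx": 0, "ty": 0, "tz": 0.13, "wx": 0, "wy": 0, "wz": 0, "hand": 1}, {"tx": 0.04, "ty": 0, "tz": 0.1, "wx": 0, "wy": 0, "wz": 0, "hand": 1}, {"tx": 0, "ty": 0, "tz": 0.05, "wx": 0, "wy": 0, "wz": 0, "hand": 1}, {"tx": 0, "ty": 0, "tz": 0, "wx": 0, "wy": 0, "wz": 0, "hand": 1}])

```text
time_s: 11.25
eef_pos: [664.6, 151.9, 305.0]
eef_rot: [0.153, -2.781, 0.027]
contact_force: [5.1, 2.9, 3.9]
opening: 11.7
finger_force: 8.0
```

```bash
python3 to.py
```

```text
t 11.25 tcp [ 69.   1. 305.] grasp [ 47.7   1.  247.8] tilt 20.43 m y [-0.001  1.     0.001] F [5.4 2.3 3.9] q [-0.35  0.7   0.15  1.17 -0.14  1.64  1.48] open 11.7 ff 8.0
```

Request:
apply_moves(series=[{"tx": 0.05, "ty": 0, "tz": 0, "wx": 0, "wy": 0, "wz": 0, "hand": 1}, {"tx": 0, "ty": 0, "tz": -0.08, "wx": 0, "wy": 0, "wz": 0, "hand": 1}, {"tx": 0, "ty": 0, "tz": 0, "wx": 0, "wy": 0, "wz": 0, "hand": 1}, {"tx": 0, "ty": 0, "tz": 0, "wx": 0, "wy": 0, "wz": 0, "hand": -1}, {"tx": 0, "ty": 0, "tz": 0, "wx": 0, "wy": 0, "wz": 0, "hand": -1}, {"tx": 0, "ty": 0, "tz": 0, "wx": 0, "wy": 0, "wz": 0, "hand": -1}, {"tx": 0, "ty": 0, "tz": 0, "wx": 0, "wy": 0, "wz": 0, "hand": -1}, {"tx": 0, "ty": 0, "tz": -2, "wx": 0, "wy": 0, "wz": 0, "hand": -1}, {"tx": 0, "ty": 0, "tz": -3, "wx": 0, "wy": 0, "wz": 0, "hand": -1}, {"tx": 0, "ty": 0, "tz": -4, "wx": 0, "wy": 0, "wz": 0, "hand": -1}, {"tx": 0, "ty": 0, "tz": -4, "wx": 0, "wy": 0, "wz": 0, "hand": 1}, {"tx": 0, "ty": 0, "tz": 0, "wx": 0, "wy": 0, "wz": 0, "hand": 1}])

```text
time_s: 12.45
eef_pos: [696.6, 152.2, 436.7]
eef_rot: [0.145, -2.865, 0.003]
contact_force: [0.6, -0.8, 0.9]
opening: 55.2
finger_force: 0.0
```

```bash
python3 to.py -8 0 350
python3 - <<'E'
from h import *
im,d,W=cloud("side"); np.savez("s4.npz",W=W,im=im);c=im[105:160,225:295]; 
im2,d2,W2=cloud("top"); np.savez("t4.npz",W=W2,im=im2); 
cv2.imwrite("pics/s4.png",cv2.resize(c,(700,550),interpolation=cv2.INTER_CUBIC))
for W in(W,W2):
    X=W.reshape(-1,3); c=(X-O)@C; k=(np.abs(c[:,0]+20)<35)&(np.abs(c[:,1])<25)&(c[:,2]>225)&(c[:,2]<310);c=c[k]
    for z0 in range(225,310,8):
        s=c[(c[:,2]>=z0)&(c[:,2]<z0+8)]
        if len(s): print(z0,len(s),s.min(0).round(),s.max(0).round())
E
```

```text
t 12.45 tcp [100.9  -2.2 436.7] grasp [ 84.4  -1.4 378. ] tilt 15.64 m y [0.009 1.    0.012] F [ 0.6 -0.8  0.9] q [-0.41  0.69  0.34  0.9  -0.24  1.85  1.52] open 55.2 ff 0.0
tool delta mm [81.5  0.2 51.9]
225 36 [-31. -18. 225.] [  2.   9. 233.]
233 31 [-33. -14. 233.] [-19.   7. 241.]
241 11 [-26. -12. 241.] [-21.   8. 249.]
249 12 [-27. -14. 249.] [-23.   8. 257.]
257 10 [-28. -12. 258.] [-25.   5. 263.]
265 14 [-31. -18. 265.] [-28.  10. 273.]
273 18 [-33. -18. 273.] [-30.  13. 281.]
281 19 [-35. -18. 282.] [-31.   8. 288.]
289 1 [-33.  10. 289.] [-33.  10. 289.]
```

View pics/s4.png

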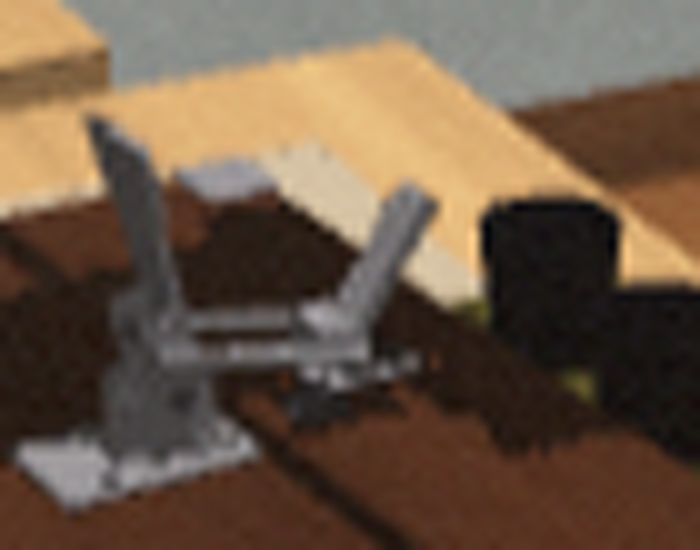

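The bail is hooked: bar under the keeper near (340,350), tab leaning away, lever at about 1.31 rad with its pad at (105,125). I'll bring the closed fingers in front of the pad.

```bash
python3 to.py 8 0 293|tail -1
python3 - <<'E'
import numpy as np
t=np.radians(15.6);X=np.array([-np.cos(t),np.sin(t)]);Z=np.array([-np.sin(t),-np.cos(t)])
p=None
for th in [1.5,1.4,1.3,1.2,1.1,1.0,.9,.8,.7,.6,.5,.4,.3,.2,.1,0]:
    k=np.array([-22-60*np.cos(th)+8.5*np.sin(th),219+60*np.sin(th)+8.5*np.cos(th)])
    # contact: lead corner or trailing corner whichever
    L=19*Z+10*X; T=19*Z-10*X
    o=L if th>t else T
    g=k-o
    if p is not None: d=g-p; print(th,"tx %.2f tz %.2f"%(d@X/10,d@Z/10),g.round(1))
    else: print(th,g)
    p=g
E
```

```text
tool delta mm [49.3 -2.  97.1]
1.5 [ -3.02442245 295.06185597]
1.4 tx 0.59 tz 0.15 [ -9.1 295.2]
1.3 tx 0.57 tz 0.21 [-15.1 294.7]
1.2 tx 0.54 tz 0.26 [-21.1 293.6]
1.1 tx 0.52 tz 0.32 [-26.9 291.9]
1.0 tx 0.48 tz 0.37 [-32.5 289.7]
0.9 tx 0.44 tz 0.41 [-37.9 286.9]
0.8 tx 0.40 tz 0.46 [-43.  283.6]
0.7 tx 0.35 tz 0.49 [-47.7 279.8]
0.6 tx 0.30 tz 0.53 [-52.  275.5]
0.5 tx 0.25 tz 0.55 [-55.8 270.8]
0.4 tx 0.19 tz 0.58 [-59.2 265.8]
0.3 tx 0.13 tz 0.59 [-62.1 260.5]
0.2 tx 2.07 tz 0.60 [-83.6 260.2]
0.1 tx 0.01 tz 0.61 [-85.4 254.4]
0 tx -0.05 tz 0.60 [-86.5 248.5]
```

Request:
apply_moves(series=[{"tx": 2.5, "ty": 0, "tz": 0, "wx": 0, "wy": 0, "wz": 0, "hand": 1}, {"tx": 2.4, "ty": -0.2, "tz": 1.7, "wx": 0, "wy": 0, "wz": 0, "hand": 1}, {"tx": 0, "ty": 0, "tz": 2, "wx": 0, "wy": 0, "wz": 0, "hand": 1}, {"tx": 0, "ty": 0, "tz": 2, "wx": 0, "wy": 0, "wz": 0, "hand": 1}, {"tx": 0, "ty": 0, "tz": 2, "wx": 0, "wy": 0, "wz": 0, "hand": 1}, {"tx": 0, "ty": 0, "tz": 0, "wx": 0, "wy": 0, "wz": 0, "hand": 1}, {"tx": 0, "ty": 0, "tz": 0, "wx": 0, "wy": 0, "wz": 0, "hand": 1}, {"tx": 0, "ty": 0, "tz": 0, "wx": 0, "wy": 0, "wz": 0, "hand": 1}])

```text
time_s: 13.35
eef_pos: [627.4, 146.5, 369.7]
eef_rot: [0.15, -2.851, 0.002]
contact_force: [-1.5, 0.5, 0.4]
opening: 0.4
finger_force: 0.0
```

```bash
python3 to.py -9 0 295
```

```text
t 13.35 tcp [ 31.4  -0.4 369.7] grasp [ 14.2   0.5 311.2] tilt 16.4 m y [0.006 1.    0.013] F [-1.5  0.6  0.4] q [-0.46  0.56  0.31  1.26 -0.2   1.63  1.52] open 0.4 ff 0.0
tool delta mm [17.7 -0.9 22.1]
```

Request:
apply_moves(series=[{"tx": 0.3, "ty": 0, "tz": 1.1, "wx": 0, "wy": 0, "wz": 0, "hand": 1}, {"tx": 0.5, "ty": 0, "tz": 1.1, "wx": 0, "wy": 0, "wz": 0, "hand": 1}, {"tx": 0.5, "ty": 0, "tz": 0, "wx": 0, "wy": 0, "wz": 0, "hand": 1}, {"tx": 0.4, "ty": 0, "tz": 0, "wx": 0, "wy": 0, "wz": 0, "hand": 1}, {"tx": 0.2, "ty": 0, "tz": 0.1, "wx": 0, "wy": 0, "wz": 0, "hand": 1}, {"tx": 0.2, "ty": 0, "tz": 0.07, "wx": 0, "wy": 0, "wz": 0, "hand": 1}, {"tx": 0, "ty": 0, "tz": 0, "wx": 0, "wy": 0, "wz": 0, "hand": 1}])

```text
time_s: 14.05
eef_pos: [600.6, 143.9, 353.1]
eef_rot: [0.15, -2.852, 0.002]
contact_force: [1.8, -0.1, 2.2]
opening: 0.4
finger_force: 1.0
```

```bash
python3 to.py -15 0 294.7
```

```text
t 14.05 tcp [  4.6  -0.  353.1] grasp [-12.6   0.9 294.6] tilt 16.32 m y [0.006 1.    0.014] F [ 1.8 -0.3  2.2] q [-0.48  0.52  0.31  1.37 -0.19  1.56  1.52] open 0.4 ff 1.0
tool delta mm [ 2.4 -0.9  0.5]
```

Contact is close. I'll push on along the arc in 0.1 rad steps, checking force.

Request:
apply_moves(series=[{"tx": 0.24, "ty": 0, "tz": 0.05, "wx": 0, "wy": 0, "wz": 0, "hand": 1}, {"tx": 0.27, "ty": 0, "tz": 0.13, "wx": 0, "wy": 0, "wz": 0, "hand": 1}, {"tx": 0.27, "ty": 0, "tz": 0.13, "wx": 0, "wy": 0, "wz": 0, "hand": 1}, {"tx": 0, "ty": 0, "tz": 0, "wx": 0, "wy": 0, "wz": 0, "hand": 1}])

```text
time_s: 14.45
eef_pos: [591.8, 142.9, 351.5]
eef_rot: [0.15, -2.851, 0.002]
contact_force: [3.3, 0.3, 0.7]
opening: -0.1
finger_force: 1.7
```

Request:
apply_moves(series=[{"tx": 0.26, "ty": 0, "tz": 0.16, "wx": 0, "wy": 0, "wz": 0, "hand": 1}, {"tx": 0.26, "ty": 0, "tz": 0.16, "wx": 0, "wy": 0, "wz": 0, "hand": 1}, {"tx": 0, "ty": 0, "tz": 0, "wx": 0, "wy": 0, "wz": 0, "hand": 1}])

```text
time_s: 14.75
eef_pos: [585.9, 142.3, 349.7]
eef_rot: [0.15, -2.851, 0.002]
contact_force: [4.9, -0.9, -0.1]
opening: 0.4
finger_force: 1.7
```

```bash
python3 to.py
```

```text
t 14.75 tcp [-10.3   0.  349.7] grasp [-27.5   0.9 291.2] tilt 16.43 m y [0.006 1.    0.013] F [ 4.8 -1.5 -0.1] q [-0.49  0.49  0.31  1.41 -0.18  1.54  1.51] open 0.4 ff 1.7
```

Request:
apply_moves(series=[{"tx": 0.24, "ty": 0, "tz": 0.18, "wx": 0, "wy": 0, "wz": 0, "hand": 1}, {"tx": 0.24, "ty": 0, "tz": 0.19, "wx": 0, "wy": 0, "wz": 0, "hand": 1}, {"tx": 0.22, "ty": 0, "tz": 0.2, "wx": 0, "wy": 0, "wz": 0, "hand": 1}, {"tx": 0.22, "ty": 0, "tz": 0.21, "wx": 0, "wy": 0, "wz": 0, "hand": 1}])

```text
time_s: 15.15
eef_pos: [575.5, 141.3, 345.0]
eef_rot: [0.15, -2.852, 0.002]
contact_force: [7.0, 1.2, 0.3]
opening: 0.5
finger_force: 2.4
```

Request:
apply_moves(series=[{"tx": 0.2, "ty": 0, "tz": 0.23, "wx": 0, "wy": 0, "wz": 0, "hand": 1}, {"tx": 0.2, "ty": 0, "tz": 0.23, "wx": 0, "wy": 0, "wz": 0, "hand": 1}, {"tx": 0.18, "ty": 0, "tz": 0.24, "wx": 0, "wy": 0, "wz": 0, "hand": 1}, {"tx": 0.17, "ty": 0, "tz": 0.25, "wx": 0, "wy": 0, "wz": 0, "hand": 1}])

```text
time_s: 15.55
eef_pos: [565.6, 140.3, 338.2]
eef_rot: [0.15, -2.852, 0.002]
contact_force: [5.5, -0.2, 1.7]
opening: 0.6
finger_force: 2.2
```

```bash
python3 to.py
```

```text
t 15.55 tcp [-3.070e+01  3.000e-01  3.382e+02] grasp [-47.9   1.1 279.7] tilt 16.36 m y [0.006 1.    0.013] F [ 5.5 -0.8  1.7] q [-0.5   0.46  0.31  1.49 -0.18  1.5   1.51] open 0.6 ff 2.2
```

Request:
apply_moves(series=[{"tx": 0.15, "ty": 0, "tz": 0.26, "wx": 0, "wy": 0, "wz": 0, "hand": 1}, {"tx": 0.15, "ty": 0, "tz": 0.27, "wx": 0, "wy": 0, "wz": 0, "hand": 1}, {"tx": 0.13, "ty": 0, "tz": 0.27, "wx": 0, "wy": 0, "wz": 0, "hand": 1}, {"tx": 0.12, "ty": 0, "tz": 0.28, "wx": 0, "wy": 0, "wz": 0, "hand": 1}])

```text
time_s: 15.95
eef_pos: [556.9, 139.6, 329.3]
eef_rot: [0.15, -2.851, 0.002]
contact_force: [3.7, -0.7, 1.9]
opening: 0.7
finger_force: 1.7
```

Request:
apply_moves(series=[{"tx": 0.1, "ty": 0, "tz": 0.29, "wx": 0, "wy": 0, "wz": 0, "hand": 1}, {"tx": 0.09, "ty": 0, "tz": 0.29, "wx": 0, "wy": 0, "wz": 0, "hand": 1}, {"tx": 0.07, "ty": 0, "tz": 0.29, "wx": 0, "wy": 0, "wz": 0, "hand": 1}, {"tx": 0.06, "ty": 0, "tz": 0.3, "wx": 0, "wy": 0, "wz": 0, "hand": 1}])

```text
time_s: 16.35
eef_pos: [550.2, 139.1, 318.6]
eef_rot: [0.15, -2.85, 0.002]
contact_force: [2.4, -0.9, 1.5]
opening: 0.6
finger_force: 1.2
```

```bash
python3 to.py
```

```text
t 16.35 tcp [-46.1   0.7 318.6] grasp [-63.4   1.6 260.2] tilt 16.47 m y [0.006 1.    0.013] F [ 2.3 -1.2  1.5] q [-0.51  0.45  0.3   1.55 -0.18  1.45  1.5 ] open 0.6 ff 1.2
```

Request:
apply_moves(series=[{"tx": 0.05, "ty": 0, "tz": 0.25, "wx": 0, "wy": 0, "wz": 0, "hand": 1}, {"tx": 0.05, "ty": 0, "tz": 0.25, "wx": 0, "wy": 0, "wz": 0, "hand": 1}, {"tx": 0, "ty": 0, "tz": 0, "wx": 0, "wy": 0, "wz": 0, "hand": 1}])

```text
time_s: 16.65
eef_pos: [547.7, 139.1, 314.0]
eef_rot: [0.15, -2.849, 0.002]
contact_force: [-0.0, -0.9, 0.4]
opening: 0.8
finger_force: 0.1
```

Request:
apply_moves(series=[{"tx": 0.03, "ty": 0, "tz": 0.2, "wx": 0, "wy": 0, "wz": 0, "hand": 1}, {"tx": 0.03, "ty": 0, "tz": 0.2, "wx": 0, "wy": 0, "wz": 0, "hand": 1}, {"tx": 0, "ty": 0, "tz": 0, "wx": 0, "wy": 0, "wz": 0, "hand": 1}])

```text
time_s: 16.95
eef_pos: [546.1, 138.9, 310.4]
eef_rot: [0.15, -2.85, 0.002]
contact_force: [-0.4, -0.3, 0.6]
opening: 0.6
finger_force: 0.0
```

```bash
python3 to.py
python3 - <<'E'
from h import *
im,d,W=cloud("side"); c=im[105:165,215:295]; cv2.imwrite("pics/s5.png",cv2.resize(c,(800,600),interpolation=cv2.INTER_CUBIC))
E
```

```text
t 16.95 tcp [-50.2   1.  310.4] grasp [-67.5   1.9 251.9] tilt 16.49 m y [0.006 1.    0.013] F [-0.4 -0.3  0.6] q [-0.51  0.45  0.3   1.57 -0.18  1.43  1.51] open 0.6 ff 0.0
```

View pics/s5.png

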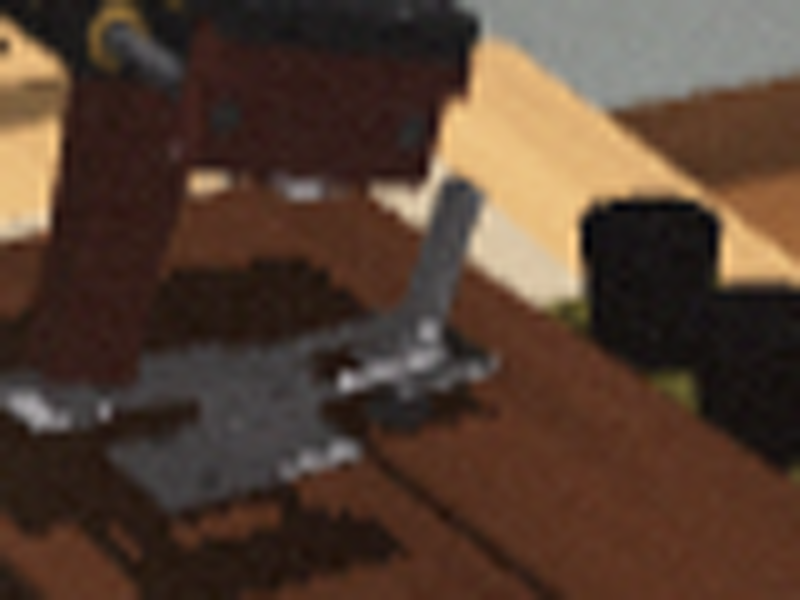

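The lever has snapped flat, with its pad under the fingertips at (60,400). The seam is closed and the bar is under the nose. I'll retreat and check.

Request:
apply_moves(series=[{"tx": 0, "ty": 0, "tz": -1, "wx": 0, "wy": 0, "wz": 0, "hand": 1}, {"tx": 0, "ty": 0, "tz": -2, "wx": 0, "wy": 0, "wz": 0, "hand": 1}, {"tx": 1, "ty": 0, "tz": -3, "wx": 0, "wy": 0, "wz": 0, "hand": 1}, {"tx": 2, "ty": 0, "tz": -3, "wx": 0, "wy": 0, "wz": 0, "hand": 1}, {"tx": 2, "ty": 0, "tz": -3, "wx": 0, "wy": 0, "wz": 0, "hand": 1}, {"tx": 0, "ty": 0, "tz": 0, "wx": 0, "wy": 0, "wz": 0, "hand": 1}, {"tx": 0, "ty": 0, "tz": 0, "wx": 0, "wy": 0, "wz": 0, "hand": 1}, {"tx": 0, "ty": 0, "tz": 0, "wx": 0, "wy": 0, "wz": 0, "hand": 1}])

```text
time_s: 17.8
eef_pos: [532.7, 135.8, 439.3]
eef_rot: [0.15, -2.849, 0.003]
contact_force: [-0.5, -0.6, -0.9]
opening: 0.3
finger_force: 0.0
```

```bash
python3 to.py
python3 - <<'E'
from h import *
im,d,W=cloud("side")
X=W.reshape(-1,3); c=(X-O)@C; k=(np.abs(c[:,0]+20)<90)&(np.abs(c[:,1]+3)<10)&(c[:,2]>206)&(c[:,2]<270);c=c[k]
for x0 in range(-110,70,8):
    s=c[(c[:,0]>=x0)&(c[:,0]<x0+8)]
    if len(s): print(x0,len(s),np.percentile(s[:,2],[0,50,100]).round(1))
k=(np.abs(((W-O)@C)[...,2]-200)<6); q=((W-O)@C)[k]; q=q[np.abs(q[:,1])<120]; print("far edge",np.percentile(q[:,0],99.5))
E
```

```text
t 17.8 tcp [-63.9  -0.7 439.3] grasp [-8.120e+01  2.000e-01  3.808e+02] tilt 16.49 m y [0.006 1.    0.013] F [-0.5 -0.5 -0.9] q [-0.53  0.35  0.32  1.42 -0.15  1.68  1.47] open 0.3 ff 0.0
-94 12 [227.4 229.9 231.2]
-86 12 [228.4 229.5 230.3]
-78 8 [228.5 229.2 230.4]
-70 12 [226.  227.5 229.3]
-62 14 [224.8 227.1 228.3]
-54 11 [223.8 226.8 228. ]
-46 24 [213.4 225.2 226.9]
-38 19 [206.8 224.2 226.5]
-30 12 [207.2 220.4 225.7]
-22 14 [206.9 219.8 221.7]
-14 10 [206.9 217.9 221.5]
-6 2 [216.2 216.5 216.8]
10 21 [210.2 218.  224.4]
18 27 [211.6 224.8 239.6]
26 43 [211.3 239.9 259.1]
34 20 [212.1 250.4 259.1]
42 1 [256. 256. 256.]
far edge 83.16927965867791
```

```bash
python3 - <<'E'
from h import *
for n in("side","top"):
    im,d,W=cloud(n); c=((W-O)@C).reshape(-1,3)
    k=(np.abs(c[:,2]-200)<5)&(np.abs(c[:,1])<60)&(np.abs(c[:,1])>25)&(c[:,0]>-95)&(c[:,0]<-5)
    k2=(np.abs(c[:,1]+2)<8)&(c[:,0]>-92)&(c[:,0]<-35)&(c[:,2]>218)&(c[:,2]<240)
    print(n,[ (len(s),np.polyfit(s[:,0],s[:,2],1).round(3)) for s in(c[k],c[k2]) if len(s)>5])
E
python3 to.py -80 0 255|tail -1
```

```text
side [(331, array([-1.00000e-03,  1.97657e+02])), (61, array([-9.60000e-02,  2.21747e+02]))]
top [(239, array([-5.00000e-03,  1.99428e+02]))]
tool delta mm [-36.9  -1.7 119.9]
```

The plate slope of about 0.09 rad is ambiguous, because the raised pad adds to it. I'll press the pad gently to make sure it is fully seated.

Request:
apply_moves(series=[{"tx": -1.8, "ty": -0.1, "tz": 3, "wx": 0, "wy": 0, "wz": 0, "hand": 1}, {"tx": -1.7, "ty": 0, "tz": 3, "wx": 0, "wy": 0, "wz": 0, "hand": 1}, {"tx": 0, "ty": 0, "tz": 3, "wx": 0, "wy": 0, "wz": 0, "hand": 1}, {"tx": 0, "ty": 0, "tz": 2.5, "wx": 0, "wy": 0, "wz": 0, "hand": 1}, {"tx": 0, "ty": 0, "tz": 0.2, "wx": 0, "wy": 0, "wz": 0, "hand": 1}, {"tx": 0, "ty": 0, "tz": 0, "wx": 0, "wy": 0, "wz": 0, "hand": 1}, {"tx": 0, "ty": 0, "tz": 0, "wx": 0, "wy": 0, "wz": 0, "hand": 1}])

```text
time_s: 18.65
eef_pos: [534.0, 136.4, 319.1]
eef_rot: [0.15, -2.852, 0.002]
contact_force: [0.3, -0.1, -1.1]
opening: 0.4
finger_force: 0.0
```

```bash
python3 to.py -82 0 249
```

```text
t 18.65 tcp [-6.250e+01 -2.000e-01  3.191e+02] grasp [-79.6   0.7 260.5] tilt 16.33 m y [0.006 1.    0.014] F [ 0.3 -0.1 -1.1] q [-0.52  0.42  0.3   1.6  -0.17  1.43  1.5 ] open 0.4 ff 0.0
tool delta mm [-1.  -0.9 11.7]
```

Request:
apply_moves(series=[{"tx": 0, "ty": 0, "tz": 0.3, "wx": 0, "wy": 0, "wz": 0, "hand": 1}, {"tx": 0, "ty": 0, "tz": 0.3, "wx": 0, "wy": 0, "wz": 0, "hand": 1}, {"tx": 0, "ty": 0, "tz": 0.2, "wx": 0, "wy": 0, "wz": 0, "hand": 1}, {"tx": 0, "ty": 0, "tz": 0.1, "wx": 0, "wy": 0, "wz": 0, "hand": 1}, {"tx": 0, "ty": 0, "tz": 0, "wx": 0, "wy": 0, "wz": 0, "hand": 1}])

```text
time_s: 19.15
eef_pos: [530.6, 136.3, 309.2]
eef_rot: [0.15, -2.85, 0.002]
contact_force: [-0.0, 0.5, -0.7]
opening: 0.3
finger_force: 0.0
```

Request:
apply_moves(series=[{"tx": 0, "ty": 0, "tz": 0.1, "wx": 0, "wy": 0, "wz": 0, "hand": 1}, {"tx": 0, "ty": 0, "tz": 0.1, "wx": 0, "wy": 0, "wz": 0, "hand": 1}, {"tx": 0, "ty": 0, "tz": 0, "wx": 0, "wy": 0, "wz": 0, "hand": 1}])

```text
time_s: 19.45
eef_pos: [530.2, 136.2, 307.4]
eef_rot: [0.15, -2.851, 0.002]
contact_force: [0.1, -0.2, 1.0]
opening: 0.1
finger_force: 0.5
```

Request:
apply_moves(series=[{"tx": 0, "ty": 0, "tz": 0.1, "wx": 0, "wy": 0, "wz": 0, "hand": 1}, {"tx": 0, "ty": 0, "tz": 0.1, "wx": 0, "wy": 0, "wz": 0, "hand": 1}, {"tx": 0, "ty": 0, "tz": 0.05, "wx": 0, "wy": 0, "wz": 0, "hand": 1}, {"tx": 0, "ty": 0, "tz": 0, "wx": 0, "wy": 0, "wz": 0, "hand": 1}])

```text
time_s: 19.85
eef_pos: [530.0, 136.2, 306.6]
eef_rot: [0.15, -2.853, 0.001]
contact_force: [0.5, -0.3, 11.0]
opening: 0.6
finger_force: 5.5
```

Request:
apply_moves(series=[{"tx": 0, "ty": 0, "tz": -1, "wx": 0, "wy": 0, "wz": 0, "hand": 1}, {"tx": 0, "ty": 0, "tz": -3, "wx": 0, "wy": 0, "wz": 0, "hand": 1}, {"tx": 0, "ty": 0, "tz": -4, "wx": 0, "wy": 0, "wz": 0, "hand": 1}, {"tx": 0, "ty": 0, "tz": -3, "wx": 0, "wy": 0, "wz": 0, "hand": 1}, {"tx": 0, "ty": 0, "tz": 0, "wx": 0, "wy": 0, "wz": 0, "hand": 1}, {"tx": 0, "ty": 0, "tz": 0, "wx": 0, "wy": 0, "wz": 0, "hand": 1}, {"tx": 0, "ty": 0, "tz": 0, "wx": 0, "wy": 0, "wz": 0, "hand": 1}])

```text
time_s: 20.55
eef_pos: [559.9, 138.0, 409.3]
eef_rot: [0.15, -2.849, 0.003]
contact_force: [-0.2, -1.2, 0.1]
opening: 0.5
finger_force: 0.0
```

The lever is on a hard stop at the height it should have when flat (11 N, under 1 mm of give), and the arm is clear. Handing in.

```bash
python3 -c "
from rig import *
print(finish_job())"
```

```text
the job is handed in; nothing more can be done
None
```

The latch is closed and handed in: I felt the bar catch under the keeper's nose, the lever snapped past centre and lies on its stop, the seam looks shut in the camera, and the arm is clear; the hand-in call returned no verdict.

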